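# Shut the leak-test chamber and set its bleed valve

## Task

Get the pack leak test ready: first swing the yellow flap of the white test chamber fully shut so that its tab sits down behind the front rim, then take the red valve wheel by its orange handle, turn it clockwise until it is shut against its stop and back it off exactly two turns. Finish while still gripping the handle, holding the wheel still there with the flap left shut, and do not disturb the other things on the bench.

Things in the scene. Friction and masses are not known exactly. Their poses are not given: they have to be found in the camera images.
- chamber: white leak-test chamber fixed to the bench: open-topped box 160 (x) x 220 (y) x 100 mm high, 6 mm walls, a blue battery pack clamped inside. Origin: centre of its underside. Its -x side is the front rim, its +x side carries the flap's hinge.
- flap_hinge (a point): point on the flap's hinge line, midway along it, on the chamber's rear (+x) rim 100 mm above the bench; the hinge line runs along the chamber's y axis
- flap_edge (a point): middle of the flap's free edge, on its outer face, 160 mm from the hinge. The flap is a yellow steel plate 160 long from the hinge, 220 wide and 6 mm thick (0.25 kg); near this edge a 90 mm wide, 18 mm deep steel tab points inward.
- flap (a joint): opening angle of the flap (rad): 0 is shut, lying flat on the chamber with its tab down behind (inside) the front rim; about 1.57 is upright, more leans back over the +x side, limit 1.9. The stiff hinge stays where it is left, so it must be pushed all the way (about 2 N at the free edge).
- valve: bleed valve fixed to the bench: grey 100 x 100 x 40 mm block with pipe stubs along its y axis, brass bonnet, red handwheel. Origin: centre of its underside, on the wheel's axis. A white pointer on the block lies on its -x side: the orange handle stands straight above it when the valve is shut at its stop.
- wheel_axis (a point): point on the wheel's vertical axis at the height of the rim's top, 99 mm above the bench. Red wheel: rim circle 60 mm radius, bar 12 mm thick, three spokes and a low hub.
- wheel (a joint): angle of the wheel (rad), 0 = shut at its hard stop, growing counterclockwise seen from above as it opens (6.283 a turn, limit 18.85). At the start it is between 0.3 and 0.95 turns open. It turns clockwise to shut. It needs about 2 to 3 N at the handle and stays where it is left.
- crank: orange upright revolving handle on the wheel's rim, 60 mm from the axis, diameter 22 mm, 47 mm tall. Origin: centre of its foot, 100 mm above the bench. It spins freely about its own vertical axis, so the hand can carry it round without turning. At wheel angle q it lies in the valve's frame at (-60 cos q, -60 sin q) mm.
- crank_mid (a point): point on the handle's axis 26 mm above its foot (126 mm above the bench), the place to grip. The handle sits on a rubber bush that gives up to 6 mm in or out along the wheel's radius (1.2 N per mm)
- pack_a: bystander: lower of the two stacked loose blue battery packs, 140 x 90 x 65 mm; origin under its centre. Leave all bystanders alone
- pack_b: bystander: upper stacked pack, resting on pack_a, 140 x 90 x 65 mm; origin under its centre
- pack_c: bystander: single loose blue battery pack, 140 x 90 x 65 mm; origin under its centre
- scanner: bystander: black and yellow barcode scanner lying flat, about 170 x 64 x 42 mm; origin under its centre
- mouse: bystander: black computer mouse 105 x 60 x 33 mm; origin under its centre
- driver: bystander: red-handled screwdriver 170 mm long lying along its x axis; origin under its centre
- tape: bystander: yellow tape roll 84 mm across, 24 mm high; origin under its centre
There are look-alikes about, which are no part of the job. Leave any green or turquoise look-alike of the valve alone.

How it is judged:
On the way, in this order (a step that is already met when the one before it is completed fails the run):
1. the flap is fully shut, its tab behind the rim (value of joint flap below 0.04 rad), for 0.2 s.
2. the valve is shut at its stop (within 0.06 rad) with the flap shut (value of joint wheel below 0.06 rad and value of joint flap below 0.04 rad), for 0.2 s.
At the end, for the whole second after the job is handed in: The flap is shut (within 0.04 rad), the wheel stands still two turns (12.57 rad, within 0.2 rad or about 11 degrees) open from its stop, and the fingers still grip the handle (over 2 N, TCP within 30 mm of the handle's grip point) (value of joint flap below 0.04 rad and value of joint wheel between 12.366 and 12.766 rad and velocity of joint wheel between -0.1 and 0.1 rad/s and contact force between the fingers and crank above 2 N and distance between the grasp point and crank_mid below 0.03 m); the arm keeps its last pose, push and grip.
It fails at once if a bystander is moved by more than 30 mm (distance of any of pack_a, pack_b, pack_c, scanner, mouse, driver, tape from where it was at the start of the episode above 0.03 m).
It also fails if it takes over 72 s, if anything falls off the work surface, if the arm or the gripper's body presses on something with over 40 N, if the wrist force passes 120 N, or if a joint passes its speed limit or range.

## Robot

A 7-joint arm with a two-finger parallel gripper is mounted at the origin on the work surface. World frame = base frame: x ahead of the robot, y to its left, z up, the work surface at z = 0. Lengths are in m, angles in rad, forces in N, time in s.
With the tool pointing down it reaches from about 0.425 to 0.925 m from the base axis. Payload 6.8 kg.
Tool frame: the origin (TCP) lies between the finger pads, 19 mm behind the fingertips; this is the grasp point; z points along the fingers, y is the line along which they close (so a half turn about z gives the same grasp; the last joint's range is limited). The gripper opens to 85 mm and grips with 20 to 120 N. Pads are 22 mm wide; open, the fingers measure 114 mm over their backs; the gripper's body (76 mm by 85 mm) begins 54 mm behind the grasp point. The pads swing forward as they close: fully open they stand 13 mm farther back than shut.
Start: joints at [0.999, 0.477, 0.022, 1.555, -0.011, 1.109, -0.083], TCP at [0.302, -0.604, 0.25] pointing down, gripper open.
Joint ranges: [-2.96, 2.96], [-0.34, 2.1], [-1.41, 1.46], [0.24, 2.44], [-1.37, 4.51], [0.17, 1.92], [-2.96, 2.96]. Speed limits (rad/s): [2.39, 2.39, 3.14, 3.14, 3.14, 3.14, 3.14].

## Interface

Orientations are given as a unit quaternion [w, x, y, z].
In Python, from station import bot gives the robot as it stands. The module is installed in compiled form; this text tells all that it offers.
- The arm moves only by the shell command python3 -m jog 'ROWS' [OPENING] [FORCE]. ROWS is JSON, a list of rows, each a list of 4 numbers: the shift along the tool's x, y, z in cm, then the turn about the tool's z in rad. In form: [[x, y, z, spin], ...]. A call has 1 to 20 rows; each row is the pose to reach, as a shift and turn from the pose commanded when the call began, along the tool's axes at that moment; what a row does not reach only later rows make up. A row lasts 1/12 s, in which the tool goes at most 41.7 mm and 7.16 degrees, less where a joint would pass 70% of its speed; a pose out of reach is approached as far as the arm can. A call with a gripper value outside its range is refused whole. OPENING is the closure, from -1 (fully open) to 1 (shut), set as the call begins (- or left out, the last holds). The fingers move at their own pace and stop on an object; FORCE is the grip in N (left out, the last holds). Time passes only in rows, so rows that repeat a pose let the fingers close. It gives the time, the measured TCP pose, the force, the opening and the grip force at its end, in the units of the state.
- bot.get_obs(): the state, without advancing time (a new reading comes with each control period).
- bot.read_camera(name): name is "side" or "top"; returns a dict with "pixels" (384x512x3 uint8, red, green, blue), "depth" (384x512 float32, m along the optical axis (not along the pixel's ray), 0 where there is no reading), "fovy" (degrees; the focal length in pixels is half the picture's height over the tangent of half this angle, whatever the lens; pixels are square), "cx", "cy" (the principal point, pixels), "distortion" ([k1, k2, p1, p2, k3] as OpenCV has them; the pictures are not rectified), "pose" (4x4, takes a point from camera to world coordinates). Camera axes: x right, y down, z forward; pixel columns grow to the right and rows downward; lengths in m; the calibration is good to about 2 mm. A picture is of the moment at which its call begins.
- bot.hand_in(): hands the job in; it is judged then, once.
The state is a dict: "t": time; "q": joint angles; "joint_vel": joint speeds; "joint_torque": joint torques, N m; "eef_pos": TCP position; "tool_rot": TCP orientation; "contact_force": force on the tool from outside, world axes, zero at the start; "torque": the same for the moment, N m; "gripper_width": opening from 0.0 (shut) to 1.0 (fully open); "grasp_force": force on a finger pad.
Only numpy, scipy, OpenCV 4.12 (cv2) and the standard library are available. Lean on these libraries where they do the work, as an engineer would, in place of code of your own. Each camera call takes 0.05 s, during which the arm holds its last target. There are 200 camera calls.

## Working session

There is one attempt and no reset: what is moved stays moved. The work goes in short steps, Python scripts to look and compute and a shell command to move; the robot and the scene stay as the last step left them, time stands still between calls to the robot, and variables do not carry over. Pictures are saved under pics/ and viewed, at most 10 in all, crops included, and the job is handed in when it is done.

```bash
mkdir -p pics; python3 - <<'E'
from station import bot
import cv2,numpy as np
o=bot.get_obs()
print({k:np.round(v,3) for k,v in o.items()})
for n in("side","top"):
    c=bot.read_camera(n); cv2.imwrite(f"pics/{n}0.png",c["pixels"][:,:,::-1])
    np.savez(f"{n}0.npz",**c); print(n,c["fovy"],c["cx"],c["cy"],c["distortion"],np.round(c["pose"],3).tolist())
E
```

```text
{'t': np.float64(0.0), 'q': array([ 0.999,  0.478,  0.022,  1.556, -0.012,  1.109, -0.083]), 'joint_vel': array([ 0.   ,  0.   ,  0.001,  0.002, -0.   ,  0.001,  0.001]), 'joint_torque': array([-1.0000e-03, -5.9646e+01,  1.6080e+00, -2.8120e+01,  1.2000e-02,
        9.0000e-03, -0.0000e+00]), 'eef_pos': array([ 0.302, -0.603,  0.249]), 'tool_rot': array([-0.001,  0.973,  0.23 , -0.   ]), 'contact_force': array([-0.007,  0.687, -0.486]), 'torque': array([ 0.006,  0.042, -0.029]), 'grasp_force': np.float64(0.0), 'gripper_width': np.float64(0.997)}
side 43.69295872219803 261.36279357789977 190.26075834150268 [-0.14051319  0.          0.          0.          0.        ] [[-0.716, -0.425, 0.553, -0.427], [-0.697, 0.41, -0.588, 1.016], [0.023, -0.807, -0.59, 1.111], [0.0, 0.0, 0.0, 1.0]]
top 47.05602694789412 250.97405654580137 184.00020858986238 [-0.06486966  0.          0.          0.          0.        ] [[-0.017, -0.994, 0.107, 0.379], [-1.0, 0.019, 0.015, 0.024], [-0.017, -0.106, -0.994, 1.422], [0.0, 0.0, 0.0, 1.0]]
```

View pics/top0.png

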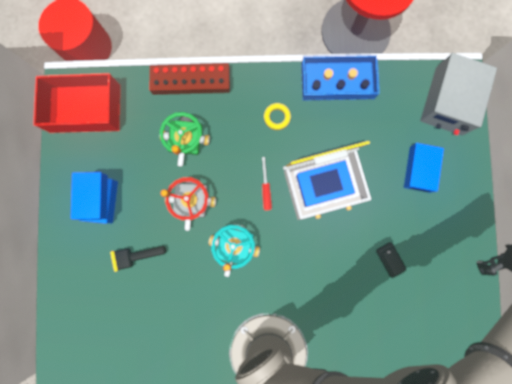

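View pics/side0.png

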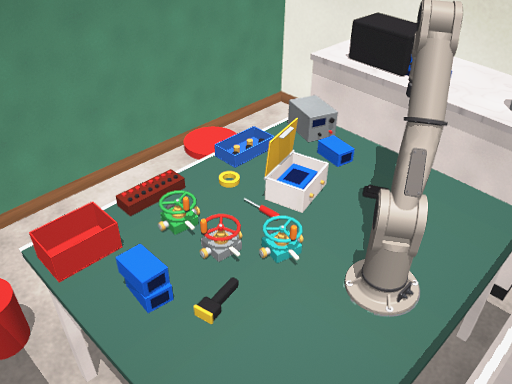

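The top view shows three wheels: green (183,133), red (187,199) and turquoise (234,246). Red is the target. The chamber is at (327,183) with the yellow flap upright along (290,162)-(369,143). Next I'll measure and make a close crop.

```bash
cat > h.py <<'E'
import cv2,numpy as np
def K(c):
    f=192/np.tan(np.radians(float(c["fovy"]))/2)
    return np.array([[f,0,c["cx"]],[0,f,c["cy"]],[0,0,1.]])
def plane(c,px,z):
    p=cv2.undistortPoints(np.float64(px).reshape(-1,1,2),K(c),c["distortion"]).reshape(-1,2)
    d=np.c_[p,np.ones(len(p))]@c["pose"][:3,:3].T; o=c["pose"][:3,3]
    return o+d*((z-o[2])/d[:,2])[:,None]
def cloud(c,m):
    v,u=np.nonzero(m&(c["depth"]>0)); p=cv2.undistortPoints(np.float64(np.c_[u,v]).reshape(-1,1,2),K(c),c["distortion"]).reshape(-1,2)
    return (np.c_[p,np.ones(len(p))]*c["depth"][v,u][:,None])@c["pose"][:3,:3].T+c["pose"][:3,3],np.c_[u,v]
def hsv(c): return cv2.cvtColor(c["pixels"],cv2.COLOR_RGB2HSV)
E
python3 - <<'E'
from h import *
t=dict(np.load("top0.npz"));s=dict(np.load("side0.npz"))
a=cv2.resize(t["pixels"][160:240,145:235],None,fx=5,fy=5,interpolation=2);b=cv2.resize(s["pixels"][205:265,190:250],(400,400),interpolation=2)
cv2.imwrite("pics/crop.png",np.hstack([a,b])[:,:,::-1])
for n,c,roi in(("top",t,(160,240,145,235)),("side",s,(205,265,190,250))):
    H=hsv(c);R=np.zeros(H.shape[:2],bool);R[roi[0]:roi[1],roi[2]:roi[3]]=1
    P,uv=cloud(c,R&((H[...,0]<6)|(H[...,0]>174))&(H[...,1]>150)&(H[...,2]>80))
    k=(P[:,2]>.07)&(P[:,2]<.115);P=P[k]
    A=np.c_[2*P[:,:2],np.ones(len(P))]
    e=cv2.minEnclosingCircle(np.float32(P[:,:2]*1000)); print(n,"wheel",e,np.median(P[:,2]),len(P))
    O=R&(H[...,0]>=8)&(H[...,0]<20)&(H[...,1]>170)&(H[...,2]>100)
    P,uv=cloud(c,O); k=P[:,2]>.1
    print(n,"orange",len(P)); 
    if k.sum(): print(np.median(P[k],0),P[k].min(0),P[k].max(0),uv[k].mean(0))
# flap and chamber
for n,c,roi in(("top",t,(135,170,280,380)),("side",s,(110,180,255,305))):
    H=hsv(c);R=np.zeros(H.shape[:2],bool);R[roi[0]:roi[1],roi[2]:roi[3]]=1
    P,_=cloud(c,R&(H[...,0]>20)&(H[...,0]<34)&(H[...,1]>150)); print(n,"flap",len(P))
    for lo in np.arange(.08,.3,.03):
        Q=P[(P[:,2]>=lo)&(P[:,2]<lo+.03)]
        if len(Q): print(round(lo,2),len(Q),Q.mean(0).round(3),Q.min(0).round(3),Q.max(0).round(3))
H=hsv(t);R=np.zeros(H.shape[:2],bool);R[135:225,275:380]=1
P,_=cloud(t,R&(H[...,1]<50)&(H[...,2]>150)); P=P[(P[:,2]>.09)&(P[:,2]<.11)]
print("chamber",cv2.minAreaRect(np.float32(P[:,:2]*1000)),len(P))
E
```

```text
top wheel ((482.1480407714844, 239.841552734375), 63.70783233642578) 0.09863340139415266 314
top orange 31
[0.49205283 0.29160701 0.14159175] [0.4610926  0.22806475 0.10177266] [0.50128674 0.30436046 0.14823626] [168.13636364 194.18181818]
side wheel ((481.017333984375, 241.0370330810547), 68.64688110351562) 0.09566412538722435 346
side orange 90
[0.48880397 0.30533693 0.12986735] [0.4829699  0.29375984 0.10021371] [0.50375945 0.31224966 0.14929421] [203.36363636 225.81818182]
top flap 78
0.23 63 [ 0.587 -0.178  0.257] [ 0.558 -0.273  0.253] [ 0.612 -0.066  0.26 ]
0.26 11 [ 0.573 -0.123  0.261] [ 0.56  -0.241  0.26 ] [ 0.604 -0.071  0.263]
side flap 667
0.08 1 [ 0.571 -0.062  0.109] [ 0.571 -0.062  0.109] [ 0.571 -0.062  0.109]
0.11 129 [ 0.591 -0.157  0.127] [ 0.564 -0.264  0.112] [ 0.621 -0.06   0.14 ]
0.14 142 [ 0.589 -0.16   0.156] [ 0.563 -0.272  0.141] [ 0.62  -0.057  0.17 ]
0.17 153 [ 0.584 -0.152  0.185] [ 0.558 -0.268  0.17 ] [ 0.614 -0.059  0.2  ]
0.2 126 [ 0.58  -0.147  0.213] [ 0.555 -0.266  0.2  ] [ 0.614 -0.062  0.23 ]
0.23 105 [ 0.576 -0.139  0.247] [ 0.553 -0.272  0.23 ] [ 0.613 -0.062  0.259]
0.26 4 [ 0.593 -0.214  0.261] [ 0.588 -0.246  0.26 ] [ 0.601 -0.191  0.261]
chamber ((519.8397827148438, -186.20497131347656), (160.5092315673828, 237.941650390625), 13.454153060913086) 498
```

View pics/crop.png

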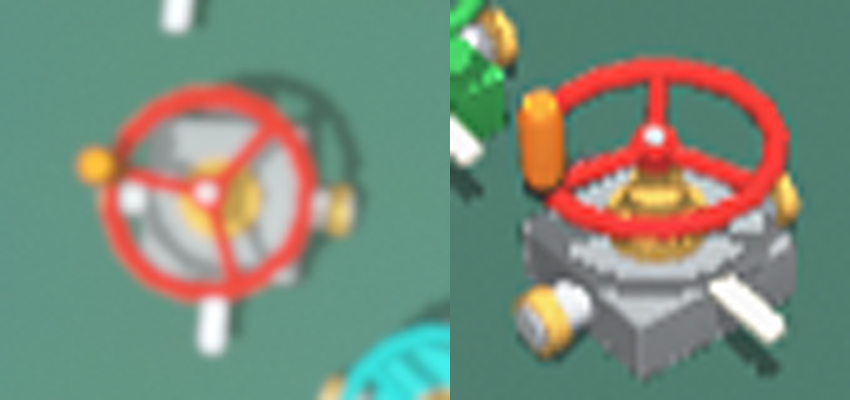

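The crop confirms the red wheel: its orange handle is at the upper left (crop 95,165) and its white pointer faces -x (crop 212,325). Next I'll close the gripper, rise, and go behind the flap.

```bash
python3 -m jog '[[0,0,-4,0.1],[0,0,-8,0.2],[0,0,-10,0.225],[51.8,-24.3,-10,0.225],[51.8,-24.3,-10,0.225],[51.8,-24.3,-10,0.225],[51.8,-24.3,-10,0.225],[51.8,-24.3,-10,0.225],[51.8,-24.3,-10,0.225],[51.8,-24.3,-10,0.225],[51.8,-24.3,-10,0.225],[51.8,-24.3,-10,0.225],[51.8,-24.3,-10,0.225],[51.8,-24.3,-10,0.225],[51.8,-24.3,-10,0.225],[51.8,-24.3,-10,0.225],[51.8,-24.3,-10,0.225],[51.8,-24.3,-10,0.225],[51.8,-24.3,-10,0.225],[51.8,-24.3,-10,0.225]]' 1 20
python3 - <<'E'
from station import bot
from scipy.spatial.transform import Rotation as R
import numpy as np
o=bot.get_obs();q=np.roll(o["tool_rot"],-1);print(R.from_quat(q).as_matrix().round(3))
p=o["eef_pos"]-[.598,-.167,.1];a=np.radians(13.6);print(p[0]*np.cos(a)+p[1]*np.sin(a),-p[0]*np.sin(a)+p[1]*np.cos(a),p[2])
E
```

```text
t: 1.77
eef_pos: [0.656, -0.1556, 0.3494]
tool_rot: [0.0, 0.993, 0.119, -0.001]
contact_force: [0.4, 0.4, -0.5]
gripper_width: -0.001
grasp_force: 0.0
[[ 0.972  0.236 -0.001]
 [ 0.236 -0.972 -0.001]
 [-0.002  0.    -1.   ]]
0.05907279270295708 -0.0025161190408012606 0.2493791312805246
```

```bash
python3 -m jog '[[0,0,4,0],[0,0,8,0],[0,0,10.5,0],[-2.5,0,10.5,0],[-4.2,0,10.5,0],[-5.2,0,10.5,0],[-6.3,0,10.6,0],[-7.5,0,10.9,0],[-8.8,0,11.2,0],[-10,0,11.7,0],[-11.1,0,12.2,0],[-12.1,0,12.9,0],[-13.1,0,13.7,0],[-14,0,14.6,0],[-14.8,0,15.5,0],[-15.5,0,16.5,0],[-16.1,0,17.6,0],[-16.5,0,18.8,0],[-16.9,0,20,0],[-16.9,0,20,0]]'
python3 -m jog '[[-0.2,0,0.6,0],[-0.3,0,1.2,0],[-0.4,0,1.8,0],[-0.4,0,2.4,0],[-0.4,0,2.6,0],[-0.4,0,2.8,0],[-0.4,0,2.8,0],[-0.4,0,2.8,0]]'
python3 - <<'E'
from station import bot
from h import *
for n in("side","top"):
    c=bot.read_camera(n); np.savez(n+"1.npz",**c)
    if n=="side": cv2.imwrite("pics/flap1.png",cv2.resize(c["pixels"][90:230,220:400],(720,560))[:,:,::-1])
    H=hsv(c);P,_=cloud(c,(H[...,0]>20)&(H[...,0]<34)&(H[...,1]>150));k=(P[:,0]>.4)&(P[:,0]<.65)&(P[:,1]<-.04)&(P[:,1]>-.32);P=P[k&(P[:,2]>.08)&(P[:,2]<.14)]
    X=P[:,0]*.972+P[:,1]*.235;s=np.polyfit(X,P[:,2],1);print(n,len(P),"slope",s[0],X.min(),X.max(),P[:,2].mean())
E
```

```text
t: 3.43
eef_pos: [0.4901, -0.1951, 0.1482]
tool_rot: [-0.001, 0.993, 0.118, -0.002]
contact_force: [-0.0, -0.1, -1.0]
gripper_width: -0.001
grasp_force: 0.0
t: 4.1
eef_pos: [0.4888, -0.1959, 0.125]
tool_rot: [0.0, 0.993, 0.119, 0.0]
contact_force: [-11.2, 2.9, 33.1]
gripper_width: 0.004
grasp_force: 16.6
side 915 slope 0.000827079331985874 0.38035477039385435 0.536513749116592 0.10462579201693058
top 1666 slope -0.002555242221691693 0.38525680029346787 0.5358899049607433 0.10614711350400655
```

View pics/flap1.png

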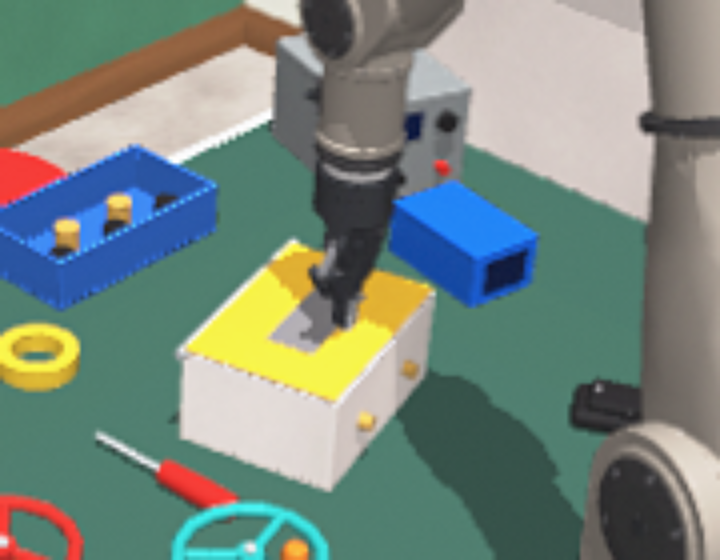

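The flap lies flat and shut: the slope is about 0 and it was pressed with 33 N. Now I'll lift and refine the valve geometry.

```bash
python3 -m jog '[[0,0,-4,0.1],[0,0,-8,0.2],[0,0,-12,0.237],[0,0,-14.5,0.237],[0,0,-14.5,0.237],[0,0,-14.5,0.237]]' -1
python3 - <<'E'
from h import *
from station import bot
for n,roi in(("top",(160,240,145,235)),("side",(205,265,190,250))):
    c=bot.read_camera(n);H=hsv(c);R=np.zeros(H.shape[:2],bool);R[roi[0]:roi[1],roi[2]:roi[3]]=1
    red=R&((H[...,0]<6)|(H[...,0]>174))&(H[...,1]>150)&(H[...,2]>80)
    cnt=max(cv2.findContours(red.astype(np.uint8),0,1)[0],key=cv2.contourArea).reshape(-1,2)
    W=plane(c,cnt,.093); e=cv2.fitEllipse(np.float32(W[:,:2]*1000)); print(n,"ring",e)
    O=R&(H[...,0]>=8)&(H[...,0]<22)&(H[...,1]>170)&(H[...,2]>100)
    k,l,st,ce=cv2.connectedComponentsWithStats(O.astype(np.uint8))
    for i in range(1,k):
        if st[i,4]>10: print(n,"or",st[i],ce[i],plane(c,ce[i:i+1],.147 if n=="top" else .1235).round(4))
    wh=R&(H[...,1]<40)&(H[...,2]>190)
    k,l,st,ce=cv2.connectedComponentsWithStats(wh.astype(np.uint8))
    for i in range(1,k):
        if st[i,4]>8: print(n,"wh",st[i],ce[i],plane(c,ce[i:i+1],.04).round(4))
print(bot.get_obs()["eef_pos"].round(4),bot.get_obs()["tool_rot"])
E
```

```text
t: 4.7
eef_pos: [0.4895, -0.1957, 0.2684]
tool_rot: [0.001, 1.0, 0.001, 0.002]
contact_force: [-0.4, -1.0, -1.3]
gripper_width: 0.842
grasp_force: 0.0
top ring ((482.0944519042969, 242.05763244628906), (117.19296264648438, 120.59720611572266), 166.2953643798828)
top or [162 191   7   6  35] [165.08571429 193.05714286] [[0.4944 0.2943 0.147 ]]
top wh [178 160   5   6  29] [179.93103448 162.4137931 ] [[0.6011 0.2697 0.04  ]]
top wh [181 185  14   7  76] [186.40789474 187.78947368] [[0.5195 0.2491 0.04  ]]
top wh [197 190   7  20  93] [200.02150538 199.34408602] [[0.4821 0.2061 0.04  ]]
top wh [169 197   6   6  26] [171.15384615 199.34615385] [[0.4838 0.2976 0.04  ]]
top wh [177 199  11  13  47] [181.5106383  205.36170213] [[0.4642 0.2647 0.04  ]]
top wh [208 199   3   4  10] [208.8 200.3] [[0.4786 0.1784 0.04  ]]
top wh [192 207   3   5  11] [193.         209.27272727] [[0.4512 0.2284 0.04  ]]
top wh [174 209   7   6  18] [176.83333333 211.27777778] [[0.4458 0.2796 0.04  ]]
top wh [185 220   5  11  53] [187.         224.81132075] [[0.4028 0.2475 0.04  ]]
side ring ((477.6026611328125, 238.05963134765625), (115.76397705078125, 128.84811401367188), 43.924434661865234)
side or [200 219   7  15  81] [203.39506173 225.81481481] [[0.4946 0.3004 0.1235]]
side wh [190 223   5   7  19] [191.47368421 226.21052632] [[0.5993 0.2708 0.04  ]]
side wh [209 231   8   5  15] [212.66666667 233.        ] [[0.5222 0.2416 0.04  ]]
side wh [225 231   6   4  10] [228.  232.8] [[0.4869 0.2037 0.04  ]]
side wh [208 241  25   5  51] [220.23529412 243.21568627] [[0.4665 0.2573 0.04  ]]
side wh [206 247   5   6  21] [208.         249.47619048] [[0.4717 0.3059 0.04  ]]
side wh [229 246  11  10  49] [234.18367347 250.55102041] [[0.4089 0.2483 0.04  ]]
side wh [214 249  10   4  21] [218.66666667 250.66666667] [[0.4435 0.2847 0.04  ]]
[ 0.4879 -0.1953  0.2658] [-2.54054276e-04  9.99999090e-01  1.04862274e-03 -8.09378076e-04]
```

```bash
python3 -m jog '[[0.6,-49.3,0,0],[0.6,-49.3,0,0],[0.6,-49.3,0,0],[0.6,-49.3,0,0],[0.6,-49.3,0,0],[0.6,-49.3,0,0],[0.6,-49.3,0,0],[0.6,-49.3,0,0],[0.6,-49.3,0,0],[0.6,-49.3,0,0],[0.6,-49.3,0,0],[0.6,-49.3,0,0],[0.6,-49.3,0,0],[0.6,-49.3,0,0],[0.6,-49.3,0,0],[0.6,-49.3,0,0],[0.6,-49.3,0,0],[0.6,-49.3,0,0]]' -1
```

```text
t: 6.3
eef_pos: [0.494, 0.2959, 0.2668]
tool_rot: [0.0, 1.0, -0.0, -0.0]
contact_force: [0.2, 0.5, -0.4]
gripper_width: 1.0
grasp_force: 0.0
```

```bash
python3 -m jog '[[0,-0.1,3,0],[0,-0.1,6,0],[0,-0.1,9,0],[0,-0.1,11,0],[0,-0.1,12.5,0],[0,-0.1,13.9,0],[0,-0.1,13.9,0],[0,-0.1,13.9,0]]' -1
python3 -m jog '[[0,0,0,0],[0,0,0,0],[0,0,0,0],[0,0,0,0],[0,0,0,0],[0,0,0,0],[0,0,0,0],[0,0,0,0]]' 1 50
python3 - <<'E'
from station import bot
import cv2,numpy as np
a=bot.read_camera("top")["pixels"][150:250,130:250];b=bot.read_camera("side")["pixels"][175:275,170:290]
cv2.imwrite("pics/grip.png",np.hstack([cv2.resize(a,(400,400)),cv2.resize(b,(400,400))])[:,:,::-1])
E
```

```text
t: 6.97
eef_pos: [0.4935, 0.2976, 0.1278]
tool_rot: [0.0, 1.0, 0.0, -0.001]
contact_force: [-0.7, 0.2, 0.5]
gripper_width: 1.0
grasp_force: 0.0
t: 7.63
eef_pos: [0.4939, 0.2987, 0.1286]
tool_rot: [-0.0, 1.0, 0.001, 0.0]
contact_force: [-0.1, -1.1, 6.1]
gripper_width: 0.243
grasp_force: 48.8
```

View pics/grip.png

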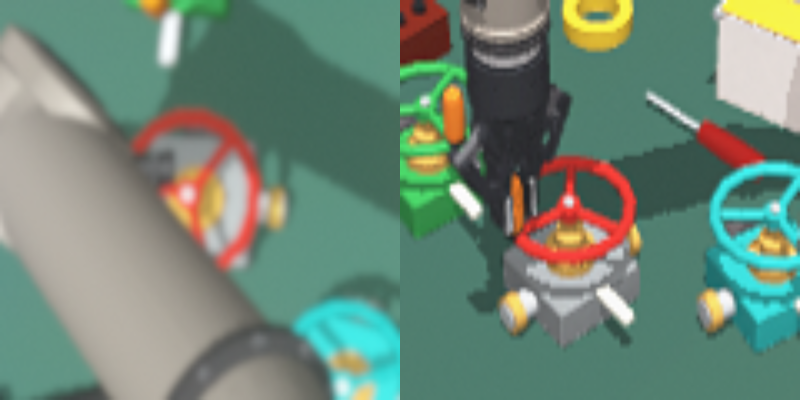

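Grip confirmed: the handle is between the fingers (crop 517,200). Now I'll turn clockwise to about -150°.

```bash
python3 -m jog '[[0.92,0.15,0,0],[1.77,0.55,0,0],[3.01,1.51,0,0],[3.97,2.75,0,0],[4.57,4.2,0,0],[4.77,5.75,0,0]]'
python3 -m jog '[[-0.2,1.55,0,0],[-0.8,3,0,0],[-1.76,4.24,0,0],[-3,5.2,0,0],[-4.45,5.8,0,0],[-6,6,0,0],[-7.55,5.8,0,0],[-9,5.2,0,0],[-10.24,4.24,0,0],[-11.2,3,0,0],[-11.2,3,0,0]]'
```

```text
t: 8.23
eef_pos: [0.5418, 0.2423, 0.1286]
tool_rot: [-0.001, 1.0, 0.001, 0.0]
contact_force: [-2.5, 3.0, 5.7]
gripper_width: 0.242
grasp_force: 49.0
t: 9.15
eef_pos: [0.4272, 0.2134, 0.1285]
tool_rot: [-0.0, 1.0, 0.003, -0.0]
contact_force: [-2.1, 1.9, 7.3]
gripper_width: 0.239
grasp_force: 49.2
```

```bash
python3 -m jog '[[-0.24,-0.46,0,0],[-0.44,-0.95,0,0],[-0.6,-1.45,0,0],[-0.71,-1.96,0,0],[-0.78,-2.48,0,0],[-0.78,-2.48,0,0]]'
python3 -m jog '[[-0.02,-0.5,0,0],[-0.02,-0.5,0,0],[-0.02,-0.5,0,0]]'
python3 -m jog '[[0,-0.3,0,0],[0,-0.3,0,0],[0,-0.3,0,0]]'
python3 -m jog '[[0.03,-0.3,0,0],[0.03,-0.3,0,0],[0.03,-0.3,0,0]]'
python3 -m jog '[[0.03,-0.3,0,0],[0.03,-0.3,0,0],[0.03,-0.3,0,0]]'
```

```text
t: 9.65
eef_pos: [0.4209, 0.2371, 0.1285]
tool_rot: [-0.0, 1.0, 0.002, 0.0]
contact_force: [-1.1, 0.6, 7.9]
gripper_width: 0.237
grasp_force: 49.4
t: 9.9
eef_pos: [0.4209, 0.2419, 0.1285]
tool_rot: [-0.0, 1.0, 0.001, 0.0]
contact_force: [-1.5, 0.8, 7.4]
gripper_width: 0.241
grasp_force: 49.4
t: 10.15
eef_pos: [0.4209, 0.2445, 0.1285]
tool_rot: [-0.0, 1.0, 0.001, 0.0]
contact_force: [-2.1, 0.2, 8.4]
gripper_width: 0.239
grasp_force: 49.4
t: 10.4
eef_pos: [0.4211, 0.2451, 0.1284]
tool_rot: [0.002, 1.0, 0.001, -0.0]
contact_force: [-2.5, -6.7, 13.1]
gripper_width: 0.244
grasp_force: 50.0
t: 10.65
eef_pos: [0.4213, 0.2454, 0.1283]
tool_rot: [0.004, 1.0, -0.0, -0.001]
contact_force: [-2.6, -13.9, 18.5]
gripper_width: 0.239
grasp_force: 50.8
```

The stop is at TCP (0.421, 0.245), with the force rising to 14 N. Now I'll back off, starting with the first turn.

```bash
python3 -m jog '[[0.02,1.06,0,0],[0.22,2.61,0,0],[0.82,4.06,0,0],[1.78,5.3,0,0],[3.02,6.26,0,0],[4.47,6.86,0,0],[6.02,7.06,0,0],[7.57,6.86,0,0],[9.02,6.26,0,0],[10.26,5.3,0,0],[11.22,4.06,0,0],[11.82,2.61,0,0],[12.02,1.06,0,0],[12.02,1.06,0,0],[12.02,1.06,0,0]]'
python3 -m jog '[[-0.2,-1.55,0,0],[-0.8,-3,0,0],[-1.76,-4.24,0,0],[-3,-5.2,0,0],[-4.45,-5.8,0,0],[-6,-6,0,0],[-7.55,-5.8,0,0],[-9,-5.2,0,0],[-10.24,-4.24,0,0],[-11.2,-3,0,0],[-11.8,-1.55,0,0],[-12,0,0,0],[-12,0,0,0],[-12,0,0,0]]'
```

```text
t: 11.9
eef_pos: [0.5412, 0.2425, 0.1285]
tool_rot: [-0.001, 1.0, 0.002, -0.0]
contact_force: [-1.7, 0.8, 7.3]
gripper_width: 0.243
grasp_force: 49.6
t: 13.07
eef_pos: [0.4215, 0.2383, 0.1285]
tool_rot: [0.001, 1.0, 0.001, -0.0]
contact_force: [-1.8, -2.0, 8.7]
gripper_width: 0.241
grasp_force: 49.8
```

```bash
python3 -m jog '[[0.2,1.55,0,0],[0.8,3,0,0],[1.76,4.24,0,0],[3,5.2,0,0],[4.45,5.8,0,0],[6,6,0,0],[7.55,5.8,0,0],[9,5.2,0,0],[10.24,4.24,0,0],[11.2,3,0,0],[11.8,1.55,0,0],[12,0,0,0],[12,0,0,0],[12,0,0,0]]'
python3 -m jog '[[-0.2,-1.55,0,0],[-0.8,-3,0,0],[-1.76,-4.24,0,0],[-3,-5.2,0,0],[-4.45,-5.8,0,0],[-6,-6,0,0],[-7.55,-5.8,0,0],[-9,-5.2,0,0],[-10.24,-4.24,0,0],[-11.2,-3,0,0],[-11.5,-2.3,0,0],[-11.8,-1.55,0,0],[-11.8,-1.55,0,0],[-11.8,-1.55,0,0],[-11.8,-1.55,0,0]]'
```

```text
t: 14.23
eef_pos: [0.5413, 0.2425, 0.1286]
tool_rot: [-0.001, 1.0, 0.002, -0.0]
contact_force: [-1.9, 1.7, 7.2]
gripper_width: 0.246
grasp_force: 50.2
t: 15.48
eef_pos: [0.4236, 0.2542, 0.1284]
tool_rot: [0.001, 1.0, 0.001, -0.0]
contact_force: [-3.4, -1.0, 11.5]
gripper_width: 0.242
grasp_force: 50.5
```

```bash
python3 -m jog '[[-0.1,0.5,0,0],[-0.2,0.95,0,0],[-0.2,0.95,0,0],[-0.2,0.95,0,0],[-0.2,0.95,0,0],[-0.2,0.95,0,0]]'
python3 - <<'E'
from h import *
from station import bot
print(bot.get_obs()["eef_pos"])
c=bot.read_camera("side")
cv2.imwrite("pics/end.png",cv2.resize(c["pixels"][90:270,160:400],(800,600))[:,:,::-1])
H=hsv(c);P,_=cloud(c,(H[...,0]>20)&(H[...,0]<34)&(H[...,1]>150));k=(P[:,0]>.4)&(P[:,0]<.65)&(P[:,1]<-.04)&(P[:,1]>-.32);P=P[k&(P[:,2]>.08)&(P[:,2]<.2)]
X=P[:,0]*.972+P[:,1]*.235;print("flap slope",np.polyfit(X,P[:,2],1))
E
```

```text
t: 15.98
eef_pos: [0.4219, 0.2452, 0.1284]
tool_rot: [0.0, 1.0, 0.001, -0.0]
contact_force: [-2.8, -0.6, 10.0]
gripper_width: 0.239
grasp_force: 50.5
[0.42185396 0.24521731 0.12844299]
flap slope [-0.00352236  0.10626498]
```

View pics/end.png

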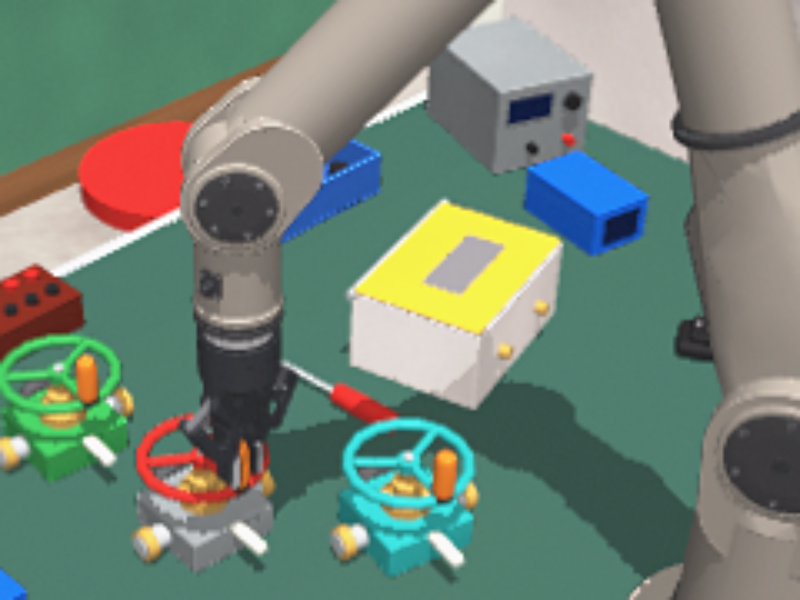

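The handle is gripped over the pointer (245,465), the flap is shut (455,265), and everything else is untouched.

```bash
python3 -c "
from station import bot
print(bot.hand_in())"
```

```text
the job is handed in; nothing more can be done
None
```

I shut the flap, turned the red valve clockwise to its stop and backed it off two turns, then handed the job in at about 16 s with the handle still gripped; the hand-in gave no verdict.

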